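# Fit the drive pin, then offer up the circlip on the stub axle

### The job

Take the loose drive pin out of the wooden block and push it down into the empty hole of the three-armed hub until it is fully home, and let go of it. Then take the circlip pliers from the green rack, squeeze them so that the circlip on their tips is spread wide, slide it down over the end of the shaft until it lies flat on the brass washer, level with the groove, and finish while holding it there, still spread with the pliers in the gripper. Leave the other parts and tools on the bench where they are.

Things in the scene. Friction and masses are not known exactly. Their poses are not given: they have to be found in the camera images.
- pin: loose drive pin, upright in the middle hole of the wooden block: a plain steel shank 10 mm in diameter and 46 mm long (small chamfer at the foot) and above it a black bush 18 mm in diameter and 30 mm tall, by which it is taken. 60 g. Origin: centre of the shank's foot; z along the pin towards the bush
- pin_neck (a point): on the pin's axis at the underside of its black bush, 46 mm above the foot; when the pin is home this underside sits on the rim of the hole
- pin_block: fixed hardwood block 50 (x) by 130 (y) by 50 mm high with three 13 mm holes in a row along y, 40 mm apart, 48 mm deep; the pin stands in the middle one with its bush resting on the top face. Origin: centre of the underside
- bush_mouth (a point): centre of the mouth of the empty hole: open end of an upright blue boss, 28 mm outside, 13 mm bore right through, rim 78 mm above the bench, 60 mm from the shaft's axis. x points away from the shaft (radially outwards), z up. The hub's other two arms, 120 degrees either side, carry the same pins already fitted (tops at 108 mm)
- stub: fixed stub axle. Origin: on the shaft's axis at bench level. Grey plate 150 mm square, 12 mm thick; blue three-armed hub, radius 36 mm up to 88 mm above the bench; on it a brass washer 50 mm in diameter, 2 mm thick, top at 90 mm; then the bare upright steel shaft, 40 mm in diameter, with a chamfered end at 118 mm
- shaft_seat (a point): on the shaft's axis at the height of the top face of the brass washer, 90 mm above the bench. The circlip's groove (36 mm in diameter, 5.5 mm wide) begins at this face; z up along the shaft
- rack: fixed green tool rack. Origin: at bench level under the hanging pliers. Bare metal base plate, 8 mm thick, 110 (x) by 150 (y) mm, uprights at y = +-70 mm, top shelf 8 mm thick. Front is -x
- pliers: circlip pliers, 195 mm long, 260 g, hanging upright jaws down in the rack, axes parallel to the rack's. Origin: at the pivot, 100 mm above the bench in the rack; z up towards the grips, y across both grips, x towards the side where the circlip lies. A guard flange, 45 to 49 mm above the pivot and 64 mm over all, rests on the rack's shelf
- pliers_l (a joint): opening of one half of the pliers (rad): 0 at rest (tips closed), 0.115 fully squeezed against the stop (tips spread); the other half turns equally
- tip_l (a point): hooked pin at the tip of the pliers' half on the +y side, 64 mm below the pivot: it sits in the circlip's lug hole and its foot, hooked outwards under the lug, reaches 2 mm below the circlip, which so cannot slip off while the pliers hold it
- tip_r (a point): the same on the -y side
- circlip: dark spring-steel circlip, 4 mm thick, about 60 mm outside, 36 g, hooked on the pliers' pins, square to the pliers. Origin: centre of its bore, on its underside, 66 mm below the pliers' pivot and 27 mm to their +x side. z up, x from lugs to closed back. At rest its sides are 37 mm apart, too narrow for the shaft; fully spread the bore is round, 44 mm
- lug_l (a point): centre of the 7 mm hole in the circlip's lug on the +y side, at mid thickness
- lug_r (a point): the same on the -y side. The lug centres are 14 mm apart at rest and 28 mm when fully spread
- pipe_flange: bystander: loose stainless pipe flange, 104 mm in diameter, 30 mm tall; origin: centre of its underside
- pipe_nipple: bystander: loose short pipe standing upright, 42 mm in diameter, 75 mm tall; origin: centre of its underside
- grease_tin: bystander: loose tin with a yellow band, 68 mm in diameter, 75 mm tall; origin: centre of its underside
- bearing: bystander: loose bearing ring, 62 mm in diameter, 18 mm tall; origin: centre of its underside
- big_bolt: bystander: loose large bolt standing on its head, head 35 mm across, 78 mm tall; origin: centre of its underside
- spanner: bystander: loose steel spanner, 190 mm long, lying flat; origin: middle of its underside
- rack_slot (a point): on the shelf's top face, 145 mm above the bench, on the pliers' axis. The shelf reaches from x = -24 to +22 mm and has a slot 50 mm wide, open to the front (-x), closed at x = +12 mm. To take the pliers out lift them 10 to 20 mm and draw them straight to the front by 90 mm or more; lifted straight up the circlip would catch under the shelf
- pliers_grip (a point): between the two red grips, 85 mm above the pivot: where to squeeze, along y. Each grip is 18 mm wide (x), 10 mm thick (y), 49 to 127 mm above the pivot. Over their outsides here 53 mm at rest (65 mm at the upper ends), 34 mm and parallel when squeezed to the built-in stop. Squeezing spreads the tips: about 6 N to start, 15 N for full spread, 30 to 40 N holds firmly

How it is judged:
On the way:
1. the drive pin is fully home in the empty hole and let go (horizontal distance between pin_neck and bush_mouth below 0.003 m and z of pin_neck in the frame of bush_mouth between -0.003 and 0.003 m and angle between pin's own z axis and vertical below 0.1 rad and contact force between the fingers and pin below 0.5 N), for 0.2 s.
At the end, for the whole second after the job is handed in: Pin home: bush within 3 mm of the rim in height and sideways, upright to 0.1 rad. Circlip round the shaft (5 mm), flat (0.1 rad), at rest on the washer (-2 to +2.5 mm), still spread (lugs over 25 mm apart) on the pliers' pins (5 mm), pliers gripped with over 4 N (horizontal distance between pin_neck and bush_mouth below 0.003 m and z of pin_neck in the frame of bush_mouth between -0.003 and 0.003 m and angle between each of pin, circlip's own z axis and vertical below 0.1 rad and horizontal distance between circlip and shaft_seat below 0.005 m and z of circlip in the frame of shaft_seat between -0.002 and 0.0025 m and distance between lug_l and lug_r above 0.025 m and distance between tip_l and lug_l below 0.005 m and distance between tip_r and lug_r below 0.005 m and contact force between the fingers and pliers above 4 N and linear speed of circlip below 0.02 m/s); the arm keeps its last pose, push and grip.
It fails at once if a bystander on the bench (flange, pipe nipple, tin, bearing, bolt or spanner) is knocked out of its place (moved more than 30 mm) (distance of any of pipe_flange, pipe_nipple, grease_tin, bearing, big_bolt, spanner from where it was at the start of the episode above 0.03 m).
It also fails if it takes over 72 s, if anything falls off the work surface, if the arm or the gripper's body presses on something with over 40 N, if the wrist force passes 120 N, or if a joint passes its speed limit or range.

### The arm

A 6-joint arm with a two-finger parallel gripper is mounted at the origin on the work surface. World frame = base frame: x ahead of the robot, y to its left, z up, the work surface at z = 0. Lengths are in m, angles in rad, forces in N, time in s.
With the tool pointing down it reaches from about 0.375 to 0.9 m from the base axis. Payload 3.1 kg.
Tool frame: the origin (TCP) lies at the centre of the arm's flange, where the gripper is bolted on; the fingertips stand robot.tip_extent ahead of it and the grasp point (between the pads) lies 164 mm ahead of it (robot.tip_extent is the distance from the TCP to the fingertips, in m); z points along the fingers, y is the line along which they close (so a half turn about z gives the same grasp; the last joint's range is limited). The gripper opens to 87 mm and grips with 3 to 60 N. Pads are 19 mm wide; open, the fingers measure 117 mm over their backs; the gripper's body (75 mm by 190 mm) begins 51 mm behind the grasp point.
Start: joints at [1.038, 0.527, 1.433, -0, 1.181, -0.178], TCP at [0.217, 0.586, 0.405] pointing down, gripper open.
Joint ranges: [-3.08, 3.08], [-0.75, 2.2], [0.22, 2.44], [-1.43, 4.57], [0, 2.65], [-2.85, 2.85]. Speed limits (rad/s): [2.79, 2.79, 3.14, 3.14, 3.14, 3.14].

### API

Orientations are given as a unit quaternion [x, y, z, w].
In Python, from rig import get_obs, camera, hand_in, cut_out, robot gives the robot as it stands.
- The arm moves only by the tool step_arm, never from a script. Its argument "rows" is a list of rows, each a list of 6 numbers: the shift along the world's x, y, z in m, then the turn, a rotation vector about the world's x, y, z in degrees. A call has 1 to 12 rows; each row shifts and turns the commanded pose from where the row before left it; what a row does not reach is not made up. A row lasts 1/8 s, in which the tool goes at most 62.5 mm and 10.7 degrees, less where a joint would pass 70% of its speed; a pose out of reach is approached as far as the arm can. A call is refused whole if a number of a shift passes 0.0625 or a number of a turn 10.7, either way. A call with a gripper value outside its range is refused whole. "jaw" is the finger opening in m, from 0 to 0.087, set as the call begins (left out, the last holds). The fingers move at their own pace and stop on an object; "squeeze" is the grip in N (left out, the last holds). Time passes only in rows, so rows that do not move let the fingers close. It gives the time, the measured TCP pose, the force, the opening and the grip force at its end, in the units of the state.
- get_obs(): the state, without advancing time (a new reading comes with each control period).
- camera(name): name is "side" or "top" or "wrist"; returns a dict with "pixels" (420x560x3 uint8, blue, green, red), "depth" (420x560 float32, m along the optical axis (not along the pixel's ray), 0 where there is no reading), "fov_y" (degrees; the focal length in pixels is half the picture's height over the tangent of half this angle, whatever the lens; pixels are square), "cx", "cy" (the principal point, pixels), "extrinsics" (4x4, takes a point from camera to world coordinates); the wrist camera has in their place "mount" (4x4, takes a point from camera to tool coordinates, whose origin is the TCP and whose axes are the flange's). Camera axes: x right, y up, looking along -z (the intrinsics and any distortion apply to the point x, -y, -z); pixel columns grow to the right and rows downward; lengths in m; the calibration is good to about 2 mm. A picture is of the moment at which its call begins: read the wrist's pose just before it.
- hand_in(): hands the job in; it is judged then, once.
Trained networks look in the newest picture that a camera, given by its name, has taken for a name from the list of things; names that differ only in an ending like _2 or _b are one class to them, and where a whole thing is asked for, a point or a joint stands for the part that bears it (a point fixed in the world has none). Each returns a list of dicts, best first, with "confidence" (0 to 1); they miss things now and then, are a little off and sometimes report something else, mostly with a low value. They report only what shows in the picture. A call takes as long as a camera call.
- cut_out(label, camera): "region" (420x560 bool, what is visible of it) and "extent" ([centre column, centre row, width, height] in pixels, round what is visible of it).
The state is a dict: "time": time; "q": joint angles; "joint_velocities": joint speeds; "joint_torque": joint torques, N m; "position": TCP position; "tool_rot": TCP orientation; "ft_force": force on the tool from outside, world axes, zero at the start; "moment": the same for the moment, N m; "grip_width": finger opening in m; "grip_force": force on a finger pad.
Only numpy, scipy, OpenCV 4.12 (cv2) and the standard library are available. Lean on these libraries where they do the work, as an engineer would, in place of code of your own. Each camera call takes 0.05 s, during which the arm holds its last target. There are 200 camera calls.

## Working session

There is one attempt and no reset: what is moved stays moved. The work goes in short steps, Python scripts to look and compute and a tool call to move; the robot and the scene stay as the last step left them, time stands still between calls to the robot, and variables do not carry over. Pictures are saved under pics/ and viewed, at most 10 in all, crops included, and the job is handed in when it is done.

Besides the shell and the picture viewer there is one more tool, called after "Call:" as name(argument=value, ...) on one line, values as JSON. step_arm: Moves the arm, as the interface text tells. Its arguments: {"type":"object","properties":{"rows":{"type":"array"},"jaw":{"type":"number"},"squeeze":{"type":"number"}},"required":["rows"]}

```bash
mkdir -p pics
cat > h.py <<'E'
import numpy as np, cv2
from rig import get_obs, camera, hand_in, cut_out, robot
from scipy.spatial.transform import Rotation as R
def snap(n):
    o=get_obs(); c=camera(n)
    if 'extrinsics' in c: T=np.array(c['extrinsics'])
    else:
        M=np.eye(4); M[:3,:3]=R.from_quat(o['tool_rot']).as_matrix(); M[:3,3]=o['position']; T=M@np.array(c['mount'])
    c['T']=T; c['f']=210/np.tan(np.radians(c['fov_y'])/2); return c
def cloud(c):
    v,u=np.mgrid[0:420,0:560]; d=c['depth']
    P=np.stack([(u-c['cx'])/c['f']*d,-(v-c['cy'])/c['f']*d,-d],-1)
    W=P@c['T'][:3,:3].T+c['T'][:3,3]; W[d<=0]=np.nan; return W
def st():
    o=get_obs(); print({k:np.round(o[k],4).tolist() for k in('time','q','position','tool_rot','ft_force','grip_width','grip_force')})
E
python3 - <<'E'
from h import *
st(); print(robot.tip_extent)
c={}
for n in('side','top','wrist'):
    c[n]=snap(n); print(n,{k:v for k,v in c[n].items() if k not in('pixels','depth','T')}); print(np.round(c[n]['T'],3).tolist())
    cv2.imwrite(f'pics/{n}0.png',c[n]['pixels'])
    W=cloud(c[n])
    for l in('pin','pin_block','stub','rack','pliers','circlip','pipe_flange','pipe_nipple','grease_tin','bearing','big_bolt','spanner'):
        for r in cut_out(l,n)[:2]:
            p=W[r['region']]; p=p[~np.isnan(p[:,0])]
            if len(p): print(n,l,round(r['confidence'],2),np.round(r['extent']).tolist(),'lo',np.percentile(p,3,0).round(3),'hi',np.percentile(p,97,0).round(3))
E
```

```text
{'time': 0.0, 'q': [1.0374, 0.5285, 1.4339, -0.0, 1.1814, -0.1785], 'position': [0.217, 0.5858, 0.4038], 'tool_rot': [0.1765, 0.9843, -0.001, -0.0004], 'ft_force': [0.6681, 0.091, -0.2616], 'grip_width': 0.087, 'grip_force': 0.0}
0.1822
side {'fov_y': 56.22158761248862, 'cx': 279.736061873295, 'cy': 205.66233048341527, 'extrinsics': array([[ 0.69290903,  0.45737747, -0.55738939,  0.13466163],
       [-0.72087008,  0.42342284, -0.54868882, -0.44748628],
       [-0.0149465 ,  0.78199677,  0.62310325,  0.64771875],
       [ 0.        ,  0.        ,  0.        ,  1.        ]]), 'f': np.float64(393.1167908498097)}
[[0.693, 0.457, -0.557, 0.135], [-0.721, 0.423, -0.549, -0.447], [-0.015, 0.782, 0.623, 0.648], [0.0, 0.0, 0.0, 1.0]]
side pin 0.45 [183.0, 185.0, 4.0, 12.0] lo [0.536 0.295 0.055] hi [0.549 0.307 0.082]
side pin_block 0.86 [186.0, 201.0, 55.0, 45.0] lo [0.514 0.238 0.002] hi [0.573 0.362 0.052]
side pin_block 0.64 [182.0, 185.0, 7.0, 14.0] lo [0.536 0.295 0.03 ] hi [0.582 0.352 0.082]
side stub 0.76 [286.0, 261.0, 97.0, 98.0] lo [ 0.49  -0.116  0.005] hi [0.622 0.022 0.117]
sid
[... 3499 characters left out ...]
8 0.013 0.011]
top spanner 0.59 [387.0, 244.0, 15.0, 7.0] lo [ 0.483 -0.274  0.146] hi [ 0.497 -0.265  0.226]
wrist {'fov_y': 58.62731224223094, 'cx': 282.1794545032306, 'cy': 204.30173852880407, 'mount': array([[-1.06913495e-03,  9.65087502e-01,  2.61925506e-01,
         7.24531718e-02],
       [ 9.99999113e-01,  8.23901888e-04,  1.04608592e-03,
        -6.02247321e-04],
       [ 7.93763526e-04,  2.61926392e-01, -9.65087527e-01,
         2.02855620e-02],
       [ 0.00000000e+00,  0.00000000e+00,  0.00000000e+00,
         1.00000000e+00]]), 'f': np.float64(374.00669666281755)}
[[0.348, -0.905, -0.245, 0.149], [0.937, 0.336, 0.092, 0.611], [-0.001, -0.262, 0.965, 0.384], [0.0, 0.0, 0.0, 1.0]]
```

```bash
python3 -c "
import cv2,numpy as np
a=cv2.imread('pics/top0.png');b=cv2.imread('pics/side0.png')
cv2.imwrite('pics/both0.png',cv2.resize(np.vstack([a,b]),(400,600)))"
```

```text
(no output)
```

View pics/top0.png

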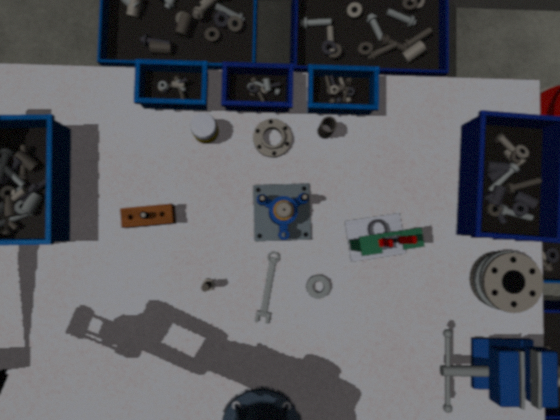

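View pics/side0.png

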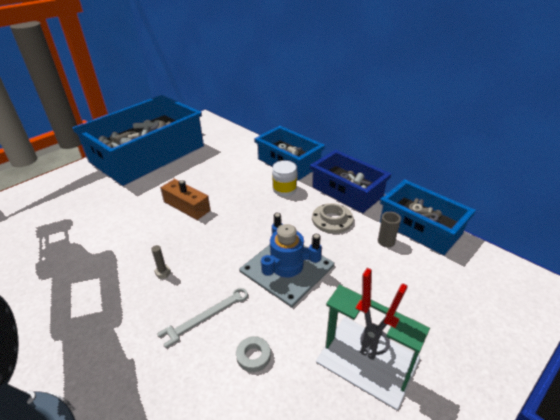

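The top view shows the stub at about (284,209), with fitted pins at (264,198) and (305,199) and the empty boss towards the robot at about (282,235). The pin block is at (147,215) and the pliers are in the rack at about (398,241). The side view agrees, with the empty boss at (268,262). Next I'll move above the pin for a wrist view.

Call:
step_arm(rows=[[0.041,-0.035,0,0,0,2.5],[0.041,-0.035,0,0,0,2.5],[0.041,-0.035,0,0,0,2.5],[0.041,-0.035,0,0,0,2.5],[0.041,-0.035,0,0,0,2.5],[0.041,-0.035,0,0,0,2.5],[0.041,-0.035,0,0,0,2.5],[0.041,-0.037,0,0,0,2.8],[0,0,0,0,0,0],[0,0,0,0,0,0]], jaw=0.06, squeeze=15)

```text
time: 3.2
position: [0.5448, 0.304, 0.4045]
tool_rot: [0.001, 1.0, 0.0, -0.001]
ft_force: [-1.3, -0.5, -0.2]
grip_width: 0.0601
grip_force: 0.0
```

Run:
```python
from h import *
st(); c=snap('wrist'); cv2.imwrite('pics/wpin.png',c['pixels']); W=cloud(c)
for l in('pin','pin_block'):
    for r in cut_out(l,'wrist')[:2]:
        p=W[r['region']]; p=p[~np.isnan(p[:,0])]
        print(l,r['confidence'],np.round(r['extent']),np.percentile(p,3,0).round(4),np.percentile(p,97,0).round(4))
def near(m):
    p=W[m]; print(len(p),'mid',((np.nanpercentile(p,1,0)+np.nanpercentile(p,99,0))/2).round(4),'mean',np.nanmean(p,0).round(4),'span',(np.nanpercentile(p,99,0)-np.nanpercentile(p,1,0)).round(4))
A=(abs(W[...,0]-.543)<.05)&(abs(W[...,1]-.302)<.09)
near(A&(W[...,2]>.074)); near(A&(W[...,2]>.045)&(W[...,2]<.056))
# side/top check
for n in('side','top'):
    W=cloud(snap(n)); A=(abs(W[...,0]-.543)<.05)&(abs(W[...,1]-.302)<.09); near(A&(W[...,2]>.074)&(W[...,2]<.1))
```

```text
{'time': 3.2, 'q': [0.33, 0.5264, 1.4356, 0.0007, 1.1807, -1.2396], 'position': [0.5448, 0.304, 0.4045], 'tool_rot': [0.0008, 1.0, 0.0001, -0.0006], 'ft_force': [-1.2974, -0.4647, -0.1614], 'grip_width': 0.0601, 'grip_force': 0.0}
pin_block 0.69 [283. 179. 145.  73.] [0.5152 0.243  0.0118] [0.5696 0.3643 0.0511]
86300 mid [0.5269 0.303  0.2844] mean [0.5174 0.3031 0.3154] span [0.0428 0.1141 0.1076]
7002 mid [0.5439 0.3038 0.0493] mean [0.5431 0.3041 0.0497] span [0.0576 0.1276 0.0046]
33 mid [0.5444 0.3033 0.0784] mean [0.543  0.3015 0.0792] span [0.0177 0.0158 0.0076]
0 mid [nan nan nan] mean [nan nan nan] span [nan nan nan]
  return np.nanmean(a, axis, out=out, keepdims=keepdims)
<stdin>:8: RuntimeWarning: Mean of empty slice
```

View pics/wpin.png

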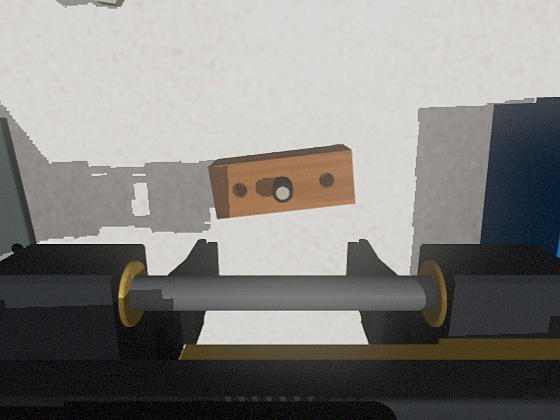

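The wrist view shows the pin's bush top at about (283,189), clear between the two empty block holes at (240,190) and (326,180). The block is turned about 6°.

```bash
cat >> h.py <<'E'
def ray(c,u,v,z):
    d=c['T'][:3,:3]@np.array([(u-c['cx'])/c['f'],-(v-c['cy'])/c['f'],-1]); o=c['T'][:3,3]; return o+d*(z-o[2])/d[2]
def box(W,x,y,r,z0,z1):
    return (np.hypot(W[...,0]-x,W[...,1]-y)<r)&(W[...,2]>z0)&(W[...,2]<z1)
def rep(W,m,t=''):
    p=W[m]; lo,hi=np.percentile(p,[1,99],axis=0); print(t,len(p),'mid',((lo+hi)/2).round(4),'med',np.median(p,0).round(4),'span',(hi-lo).round(4))
E
python3 - <<'E'
from h import *
c=snap('wrist'); W=cloud(c); m=box(W,.544,.303,.03,.0765,.09); rep(W,m,'top face')
v,u=np.nonzero(m); (x,y),r=cv2.minEnclosingCircle(np.c_[u,v].astype(np.float32)); print(x,y,r, ray(c,x,y,.08))
m=box(W,.544,.303,.03,.055,.09); rep(W,m,'bush')
for t in (.06,): rep(W,box(W,.544,.303,.055,.045,.054),'block')
E
```

```text
top face 340 mid [0.5439 0.3038 0.0797] med [0.5435 0.3036 0.0799] span [0.0164 0.0164 0.0043]
281.1526184082031 192.41578674316406 10.479462623596191 [0.54357577 0.30374226 0.08      ]
bush 435 mid [0.5436 0.3038 0.0691] med [0.5417 0.3036 0.0796] span [0.0167 0.0164 0.0255]
block 5547 mid [0.5439 0.303  0.0493] med [0.5419 0.3026 0.0497] span [0.0552 0.1055 0.0044]
```

Call:
step_arm(rows=[[-0.001,0,-0.04,0,0,0],[0,0,-0.04,0,0,0],[0,0,-0.04,0,0,0],[0,0,-0.03,0,0,0],[0,0,-0.019,0,0,0],[0,0,0,0,0,0]])

```text
time: 4.25
position: [0.544, 0.3044, 0.2351]
tool_rot: [-0.0, 1.0, -0.0, -0.0]
ft_force: [-0.1, 0.5, 0.2]
grip_width: 0.06
grip_force: 0.0
```

Call:
step_arm(rows=[[0,0,0,0,0,0],[0,0,0,0,0,0],[0,0,0,0,0,0],[0,0,0,0,0,0]], jaw=0, squeeze=20)

```text
time: 4.75
position: [0.5442, 0.304, 0.2362]
tool_rot: [0.0, 1.0, 0.0, 0.0]
ft_force: [-0.2, -0.6, -0.7]
grip_width: 0.0278
grip_force: 0.0
```

Call:
step_arm(rows=[[0,0,0,0,0,0],[0,0,0,0,0,0],[0,0,0,0,0,0],[0,0,0.01,0,0,0],[0,0,0.03,0,0,0],[0,0,0.04,0,0,0],[0,0,0.04,0,0,0],[0,0,0.03,0,0,0],[0,0,0.02,0,0,0]])

```text
time: 5.88
position: [0.544, 0.3041, 0.4081]
tool_rot: [0.0, 1.0, 0.0, 0.001]
ft_force: [0.2, -0.9, -0.2]
grip_width: 0.0171
grip_force: 20.0
```

Call:
step_arm(rows=[[-0.004,-0.025,0,0,0,0],[-0.004,-0.045,0,0,0,0],[-0.004,-0.05,0,0,0,0],[-0.004,-0.05,0,0,0,0],[-0.004,-0.05,0,0,0,0],[-0.004,-0.05,0,0,0,0],[-0.004,-0.045,0,0,0,0],[-0.004,-0.03,0,0,0,0],[0,0,0,0,0,0],[0,0,0,0,0,0]])

```text
time: 7.12
position: [0.5119, -0.0405, 0.406]
tool_rot: [0.0, 1.0, 0.0, 0.0]
ft_force: [-0.4, 0.6, -0.3]
grip_width: 0.0171
grip_force: 20.0
```

Run:
```python
from h import *
st(); c=snap('wrist'); W=cloud(c); cv2.imwrite('pics/wstub.png',c['pixels']); np.savez('wstub.npz',W=W,T=c['T'],f=c['f'],cx=c['cx'],cy=c['cy'])
for l in('stub','pin'):
    for r in cut_out(l,'wrist')[:3]: print(l,r['confidence'],np.round(r['extent']))
rep(W,box(W,.565,-.045,.035,.113,.125),'shaft top')
rep(W,box(W,.565,-.045,.09,.104,.1115),'pins top')
rep(W,box(W,.565,-.045,.09,.07,.082),'boss')
```

```text
{'time': 7.125, 'q': [-0.2969, 0.3765, 1.7077, 0.0007, 1.0575, -1.8673], 'position': [0.5119, -0.0405, 0.406], 'tool_rot': [0.0003, 1.0, 0.0003, 0.0], 'ft_force': [-0.3505, 0.6467, -0.2617], 'grip_width': 0.0171, 'grip_force': 20.0001}
stub 0.79 [278. 209. 147. 116.]
stub 0.71 [ 12. 210.  16.  12.]
pin 0.67 [282. 248.  34.  53.]
shaft top 90 mid [ 0.5505 -0.0406  0.1157] med [ 0.549  -0.0507  0.1149] span [0.0118 0.0288 0.0052]
pins top 62 mid [ 0.5488 -0.0406  0.1079] med [ 0.5475 -0.0406  0.1076] span [0.0083 0.0295 0.007 ]
boss 981 mid [ 0.5344 -0.0338  0.076 ] med [ 0.5089 -0.0444  0.0774] span [0.0883 0.0769 0.0115]
```

View pics/wstub.png

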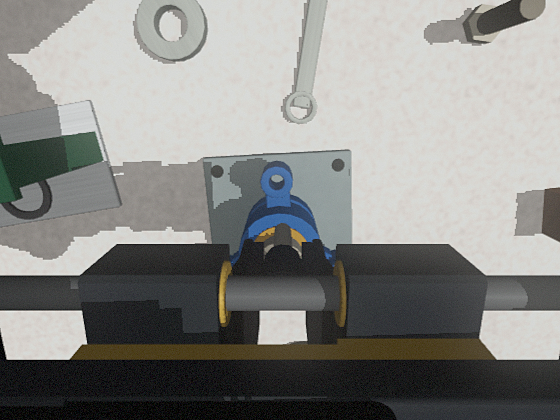

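The wrist view shows the empty blue boss with its bore at about (277,181), towards the robot. The shaft end is partly hidden behind the held pin at (282,250).

```bash
cat > fit.py <<'E'
from h import *
from scipy.optimize import least_squares
def boss(c,W,u0=277,v0=181,z=.078):
    b=ray(c,u0,v0,z); m=box(W,b[0],b[1],.022,z-.004,z+.004); rep(W,m,'rim')
    # outer circle fit by pixels -> plane points at rim height
    v,u=np.nonzero(m); P=np.array([ray(c,a,d,z)[:2] for a,d in zip(u,v)])
    cc,r=cv2.minEnclosingCircle((P*1e3).astype(np.float32)); print('enclosing',np.round(cc,2),round(r,2))
    g=cv2.cvtColor(c['pixels'],cv2.COLOR_BGR2GRAY); return m,g
E
python3 - <<'E'
from fit import *
c=snap('wrist'); W=cloud(c); m,g=boss(c,W)
# bore: hole of the mask
mm=m.astype(np.uint8); n,l,s,ce=cv2.connectedComponentsWithStats(1-mm,connectivity=4)
for i in range(n):
    if 40<s[i,4]<2000: print('hole px',s[i],ce[i],ray(c,*ce[i],.078).round(4))
# top, side clouds for shaft & pins
for nme in('top','side'):
    W2=cloud(snap(nme)); 
    for t,a in(('boss',box(W2,.505,-.045,.022,.074,.082)),('shaft',box(W2,.565,-.045,.03,.1145,.125))):
        if a.sum()>5: rep(W2,a,nme+t)
y,x=np.mgrid[0:420,0:560]; print(W[168:196:4,277].round(4).tolist())
cv2.imwrite('pics/boss.png',cv2.resize(c['pixels'][150:270,200:360],None,fx=4,fy=4,interpolation=cv2.INTER_CUBIC))
E
```

```text
rim 651 mid [ 0.5034 -0.0455  0.0771] med [ 0.5029 -0.0455  0.0775] span [0.0263 0.0253 0.0041]
enclosing [502.95 -45.6 ] 13.89
hole px [260 165  33  33 651] [275.79723502 181.4546851 ] [ 0.503  -0.0456  0.078 ]
hole px [269 175  15  14 172] [275.87209302 181.47674419] [ 0.503  -0.0455  0.078 ]
sideboss 103 mid [ 0.5034 -0.0459  0.0772] med [ 0.5023 -0.0472  0.0777] span [0.0258 0.0275 0.0057]
sideshaft 193 mid [ 0.5628 -0.0425  0.1171] med [ 0.5615 -0.0443  0.1178] span [0.0339 0.0351 0.0051]
[[0.4916, -0.0446, 0.0776], [0.4951, -0.0446, 0.0771], [0.5112, -0.0455, 0.0109], [0.515, -0.0455, 0.0124], [0.5098, -0.0449, 0.0561], [0.5098, -0.0447, 0.0726], [0.512, -0.0446, 0.078]]
```

View pics/boss.png

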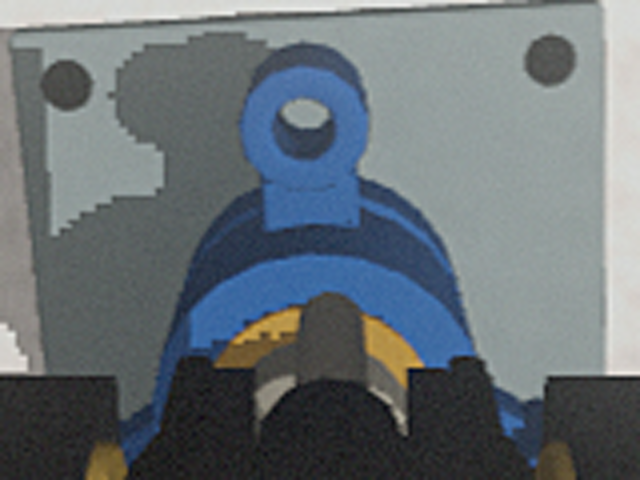

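The crop confirms the bore, open and clear, at (276,181) in the full picture. That puts the mouth at about (0.503, -0.0455).

Call:
step_arm(rows=[[-0.0087,-0.005,-0.02,0,0,0],[0,0,-0.03,0,0,0],[0,0,-0.025,0,0,0],[0,0,-0.013,0,0,0],[0,0,0,0,0,0],[0,0,0,0,0,0]])

```text
time: 8.18
position: [0.5038, -0.0459, 0.3185]
tool_rot: [0.0, 1.0, -0.0, 0.001]
ft_force: [-0.2, -0.5, -0.9]
grip_width: 0.0171
grip_force: 20.0
```

Run:
```python
from h import *
st(); c=snap('wrist'); cv2.imwrite('pics/ins.png',cv2.resize(c['pixels'][150:350,160:400],None,fx=3,fy=3,interpolation=cv2.INTER_CUBIC))
```

```text
{'time': 8.175, 'q': [-0.3121, 0.4993, 1.8128, -0.0, 0.8277, -1.8827], 'position': [0.5038, -0.0459, 0.3185], 'tool_rot': [0.0001, 1.0, -0.0003, 0.0008], 'ft_force': [-0.1587, -0.4571, -0.9155], 'grip_width': 0.0171, 'grip_force': 20.0001}
```

View pics/ins.png

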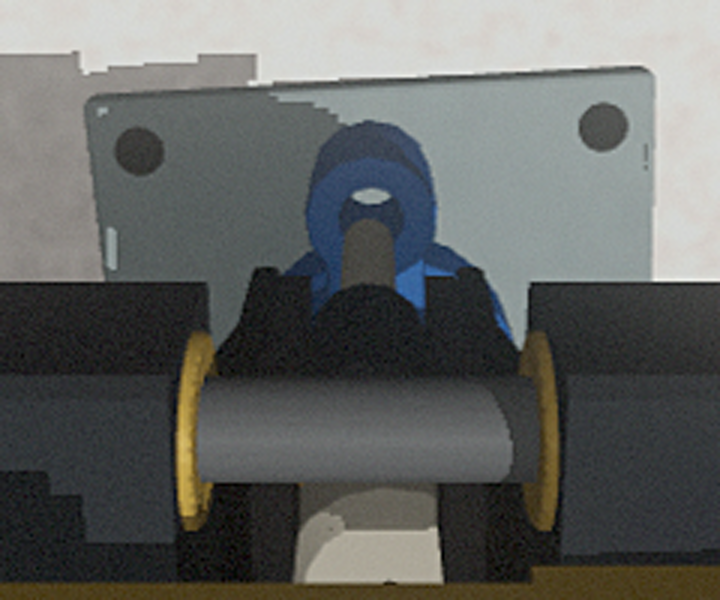

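Run:
```python
from h import *
c=snap('wrist'); W=cloud(c); st()
# shank points
for v in range(208,252,3):
    print(v,[ (u,*np.round(W[v,u]*1e3,1)) for u in (275,283,291)])
m=box(W,.503,-.0455,.02,.0755,.0805); rep(W,m,'rim')
s=box(W,.5035,-.0455,.012,.083,.125); rep(W,s,'shank')
```

```text
{'time': 8.275, 'q': [-0.3122, 0.4989, 1.8129, 0.0, 0.8276, -1.8827], 'position': [0.5038, -0.046, 0.3187], 'tool_rot': [0.0002, 1.0, -0.0003, 0.001], 'ft_force': [1.1913, -0.0775, -0.7295], 'grip_width': 0.0178, 'grip_force': 19.9999}
208 [(275, np.float64(493.9), np.float64(-51.0), np.float64(77.6)), (283, np.float64(493.6), np.float64(-46.1), np.float64(78.7)), (291, np.float64(493.8), np.float64(-41.2), np.float64(78.0))]
211 [(275, np.float64(495.6), np.float64(-51.0), np.float64(78.3)), (283, np.float64(495.8), np.float64(-46.1), np.float64(77.7)), (291, np.float64(495.9), np.float64(-41.2), np.float64(77.4))]
214 [(275, np.float64(497.9), np.float64(-51.0), np.float64(77.1)), (283, np.float64(517.5), np.float64(-46.1), np.float64(12.0)), (291, np.float64(497.9), np.float64(-41.2), np.float64(77.3))]
217 [(275, np.float64(506.4), np.float64(-51.5), np.float64(55.9)), (283, np.float64(520.1), np.float64(-46.1), np.float64(11.7)), (291, np.float64(507.7), np.float64(-40.6), np.float64(51.7))]
220 [(275, np.float64(506.4), np.float64(-51.4), np.float64(62.6)), (283, np.float64(510
[... 1558 characters left out ...]
4(499.7), np.float64(-46.1), np.float64(123.1)), (291, np.float64(502.6), np.float64(-42.0), np.float64(115.6))]
247 [(275, np.float64(497.2), np.float64(-49.9), np.float64(133.4)), (283, np.float64(495.9), np.float64(-46.1), np.float64(136.6)), (291, np.float64(496.6), np.float64(-42.4), np.float64(135.0))]
250 [(275, np.float64(496.4), np.float64(-49.8), np.float64(139.1)), (283, np.float64(495.6), np.float64(-46.1), np.float64(141.0)), (291, np.float64(496.4), np.float64(-42.5), np.float64(139.2))]
rim 928 mid [ 0.5022 -0.0456  0.0773] med [ 0.5    -0.0449  0.0775] span [0.0237 0.026  0.0033]
shank 360 mid [ 0.5015 -0.0464  0.1063] med [ 0.5002 -0.0464  0.1078] span [0.0046 0.0095 0.0342]
```

The measurement puts the shank axis at (0.5045, -0.0463) and the bore at (0.5028, -0.0455), so I'll correct for that and start inserting.

Call:
step_arm(rows=[[-0.0017,0.0008,0,0,0,0],[0,0,-0.007,0,0,0],[0,0,-0.007,0,0,0],[0,0,-0.007,0,0,0],[0,0,-0.005,0,0,0],[0,0,0,0,0,0]])

```text
time: 9.02
position: [0.5018, -0.0452, 0.2912]
tool_rot: [0.0, 1.0, 0.0, -0.0]
ft_force: [1.8, 0.5, -2.4]
grip_width: 0.0172
grip_force: 20.0
```

Call:
step_arm(rows=[[0,0,-0.008,0,0,0],[0,0,-0.008,0,0,0],[0,0,-0.006,0,0,0],[0,0,-0.002,0,0,0],[0,0,-0.002,0,0,0],[0,0,0,0,0,0]])

```text
time: 9.78
position: [0.5018, -0.0452, 0.2657]
tool_rot: [0.0, 1.0, -0.0, 0.0]
ft_force: [1.0, -0.1, -1.7]
grip_width: 0.017
grip_force: 20.0
```

Call:
step_arm(rows=[[0,0,-0.001,0,0,0],[0,0,-0.001,0,0,0],[0,0,-0.001,0,0,0],[0,0,0,0,0,0]])

```text
time: 10.28
position: [0.5018, -0.0451, 0.2638]
tool_rot: [0.0, 1.0, -0.0, 0.0]
ft_force: [-0.0, 1.2, 7.8]
grip_width: 0.0176
grip_force: 20.0
```

Call:
step_arm(rows=[[0,0,-0.001,0,0,0],[0,0,0,0,0,0]])

```text
time: 10.52
position: [0.5017, -0.0451, 0.2637]
tool_rot: [0.0, 1.0, -0.0, 0.001]
ft_force: [-1.3, 0.4, 15.7]
grip_width: 0.0171
grip_force: 20.0
```

Call:
step_arm(rows=[[0,0,0,0,0,0],[0,0,0,0,0,0],[0,0,0,0,0,0],[0,0,0.01,0,0,0],[0,0,0.02,0,0,0],[0,0,0.05,0,0,0],[0,0,0.06,0,0,0],[-0.04,0,0.05,0,0,0],[-0.03,0,0.02,0,0,0],[0,0,0,0,0,0],[0,0,0,0,0,0]], jaw=0.05)

```text
time: 11.9
position: [0.4329, -0.0452, 0.4705]
tool_rot: [0.0, 1.0, -0.0, 0.0]
ft_force: [-0.8, -0.3, 0.4]
grip_width: 0.0504
grip_force: 0.0
```

Run:
```python
from h import *
st(); c=snap('wrist'); W=cloud(c); cv2.imwrite('pics/after.png',c['pixels'])
rep(W,box(W,.503,-.0455,.018,.104,.112),'pin top')
m=box(W,.563,-.045,.03,.1145,.123); rep(W,m,'shaft top')
v,u=np.nonzero(m); P=np.array([ray(c,a,d,.118)[:2] for a,d in zip(u,v)]); print(cv2.minEnclosingCircle((P*1e3).astype(np.float32)))
b=box(W,.563,-.045,.03,.087,.092); 
if b.sum(): rep(W,b,'washer')
for n in('side','top'):
    W2=cloud(snap(n)); rep(W2,box(W2,.503,-.0455,.018,.1,.112),n+' pin'); rep(W2,box(W2,.563,-.045,.03,.1145,.123),n+' shaft')
```

```text
{'time': 11.9, 'q': [-0.3619, 0.1803, 1.7944, 0.0002, 1.166, -1.9321], 'position': [0.4329, -0.0452, 0.4705], 'tool_rot': [0.0004, 1.0, -0.0001, 0.0004], 'ft_force': [-0.7641, -0.2607, 0.4025], 'grip_width': 0.0504, 'grip_force': 0.0}
pin top 244 mid [ 0.5014 -0.0456  0.1075] med [ 0.5009 -0.0451  0.108 ] span [0.0164 0.0168 0.0047]
shaft top 522 mid [ 0.5707 -0.0427  0.1171] med [ 0.5687 -0.0427  0.1176] span [0.0199 0.0353 0.0045]
((563.280517578125, -42.691246032714844), 18.629549026489258)
washer 84 mid [ 0.5597 -0.0498  0.0882] med [ 0.5363 -0.0494  0.0879] span [0.0529 0.039  0.0023]
side pin 69 mid [ 0.5021 -0.046   0.1057] med [ 0.5    -0.0473  0.1077] span [0.0166 0.016  0.0107]
side shaft 191 mid [ 0.5617 -0.0429  0.1172] med [ 0.5611 -0.0444  0.1178] span [0.0339 0.0367 0.0052]
top pin 42 mid [ 0.5015 -0.046   0.1074] med [ 0.5015 -0.0468  0.1075] span [0.0146 0.017  0.0077]
top shaft 168 mid [ 0.5636 -0.0428  0.1179] med [ 0.5637 -0.0429  0.1173] span [0.0349 0.0337 0.0066]
```

View pics/after.png

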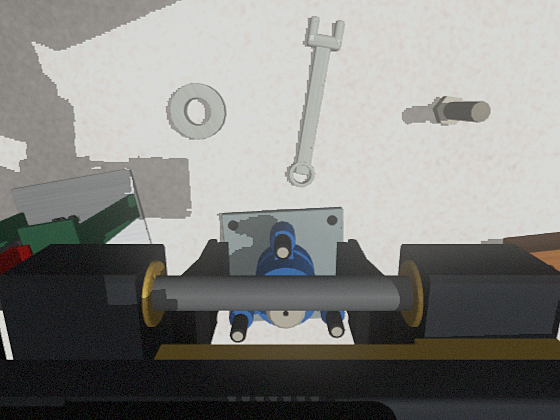

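The picture shows the pin seated in the boss at about (283,245) and standing upright. Its top measures 0.108, so it is home. The shaft axis is near (0.563, -0.043). Next, the pliers.

Call:
step_arm(rows=[[0.01,-0.02,0.005,0,0,0.9],[0.012,-0.03,0.01,0,0,0.9],[0.012,-0.033,0,0,0,0.9],[0.012,-0.033,0,0,0,0.9],[0.012,-0.033,0,0,0,0.9],[0.012,-0.033,0,0,0,0.9],[0.012,-0.033,0,0,0,0.9],[0.012,-0.025,0,0,0,1.0],[0,0,0,0,0,0],[0,0,0,0,0,0]], jaw=0.087)

```text
time: 13.3
position: [0.5266, -0.2846, 0.4843]
tool_rot: [-0.063, 0.998, 0.001, -0.001]
ft_force: [-0.7, 0.7, 0.5]
grip_width: 0.0872
grip_force: 0.0
```

Run:
```python
from h import *
st(); c=snap('wrist'); W=cloud(c); cv2.imwrite('pics/wrack.png',c['pixels'])
for l in('pliers','circlip','rack'):
    for r in cut_out(l,'wrist')[:2]:
        p=W[r['region']]; p=p[~np.isnan(p[:,0])]
        print(l,r['confidence'],np.round(r['extent']),np.percentile(p,3,0).round(4),np.percentile(p,97,0).round(4))
h=W[...,2]; hsv=cv2.cvtColor(c['pixels'],cv2.COLOR_BGR2HSV)
red=(hsv[...,1]>150)&((hsv[...,0]<8)|(hsv[...,0]>172))&(h>.14)&(h<.24)
n,l,s,ce=cv2.connectedComponentsWithStats(red.astype(np.uint8))
for i in range(1,n):
    if s[i,4]>50:
        rep(W,l==i,'red'); rep(W,(l==i)&(h>.222),' top'); 
        for z in(.16,.18,.2,.22):
            k=(l==i)&(abs(h-z)<.005)
            if k.sum()>5: rep(W,k,f' z{z}')
g=(hsv[...,0]>45)&(hsv[...,0]<85)&(hsv[...,1]>80)&(h>.142)&(h<.149)
P=W[g][:,:2]; rc=cv2.minAreaRect((P*1e3).astype(np.float32)); print('shelf',rc,P.mean(0))
b=(abs(h-.008)<.004)&(np.hypot(W[...,0]-.5,W[...,1]+.3)<.12); print('base',cv2.minAreaRect((W[b][:,:2]*1e3).astype(np.float32)))
```

```text
{'time': 13.3, 'q': [-0.6821, 0.413, 1.4014, 0.0004, 1.3304, -2.3799], 'position': [0.5266, -0.2846, 0.4843], 'tool_rot': [-0.0634, 0.998, 0.0012, -0.001], 'ft_force': [-0.6927, 0.7179, 0.499], 'grip_width': 0.0872, 'grip_force': 0.0}
pliers 0.92 [270. 157. 102.  51.] [ 0.4805 -0.3246  0.0915] [ 0.5033 -0.2668  0.2251]
pliers 0.39 [472. 214. 140. 124.] [ 0.491  -0.1166  0.0094] [0.6176 0.0148 0.1145]
circlip 0.53 [277. 174.  38.  31.] [ 0.5332 -0.3101  0.0074] [ 0.5547 -0.271   0.0364]
rack 0.82 [275. 144. 178.  97.] [ 0.4486 -0.3669  0.0063] [ 0.5567 -0.2248  0.146 ]
red 189 mid [ 0.4878 -0.2692  0.2244] med [ 0.4873 -0.2693  0.2243] span [0.0141 0.0078 0.0039]
 top 189 mid [ 0.4878 -0.2692  0.2244] med [ 0.4873 -0.2693  0.2243] span [0.0141 0.0078 0.0039]
 z0.22 153 mid [ 0.4877 -0.2692  0.2237] med [ 0.487  -0.269   0.2242] span [0.0141 0.0079 0.0025]
red 71 mid [ 0.4917 -0.3221  0.2239] med [ 0.4912 -0.3226  0.2242] span [0.0049 0.0072 0.003 ]
 top 71 mid [ 0.4917 -0.3221  0.2239] med [ 0.4912 -0.3226  0.2242] span [0.0049 0.0072 0.003 ]
 z0.22 64 mid [ 0.4917 -0.3221  0.2237] med [ 0.4912 -0.3225  0.2241] span [0.0049 0.0073 0.0026]
shelf ((491.874755859375, -296.2647705078125), (45.30554962158203, 148.30862426757812), 9.769237518310547) [ 0.48503145 -0.27826326]
base ((503.0904846191406, -294.1014099121094), (110.37815856933594, 149.5453643798828), 9.853544235229492)
```

View pics/wrack.png

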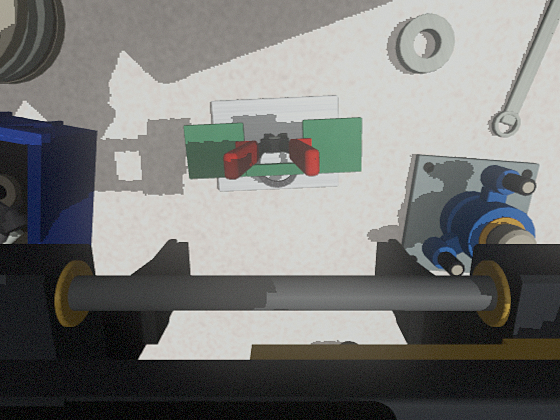

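The picture shows the pliers' red grips at (241,160) and (305,157) over the green shelf, with the circlip ring behind at (280,180). The rack yaw is 9.8° and the pliers' axis is at (0.4927, -0.2962).

Call:
step_arm(rows=[[-0.017,-0.006,0,0,0,1.3],[-0.017,-0.0056,0,0,0,1.2],[0,0,-0.03,0,0,0],[0,0,-0.04,0,0,0],[0,0,-0.035,0,0,0],[0,0,-0.02,0,0,0],[0,0,-0.0105,0,0,0],[0,0,0,0,0,0],[0,0,0,0,0,0]])

```text
time: 14.62
position: [0.493, -0.2969, 0.3511]
tool_rot: [-0.085, 0.996, -0.001, 0.001]
ft_force: [-0.8, 0.3, 0.3]
grip_width: 0.0869
grip_force: 0.0
```

Call:
step_arm(rows=[[0,0,-0.002,0,0,0],[0,0,0,0,0,0],[0,0,0,0,0,0],[0,0,0,0,0,0],[0,0,0,0,0,0],[0,0,0,0,0,0],[0,0,0,0,0,0],[0,0,0,0,0,0],[0,0,0,0,0,0]], jaw=0, squeeze=35)

```text
time: 15.75
position: [0.4925, -0.2966, 0.3478]
tool_rot: [-0.085, 0.996, 0.0, -0.0]
ft_force: [0.4, 0.3, -1.7]
grip_width: 0.0327
grip_force: 35.0
```

Call:
step_arm(rows=[[0,0,0.005,0,0,0],[0,0,0.005,0,0,0],[0,0,0.005,0,0,0],[0,0,0,0,0,0]])

```text
time: 16.25
position: [0.4928, -0.2968, 0.3637]
tool_rot: [-0.085, 0.996, -0.0, 0.0]
ft_force: [-0.6, 0.1, -2.5]
grip_width: 0.0324
grip_force: 35.0
```

Run:
```python
from h import *
st(); c=snap('side'); cv2.imwrite('pics/lift.png',cv2.resize(c['pixels'][230:420,270:470],None,fx=3,fy=3,interpolation=cv2.INTER_CUBIC))
```

```text
{'time': 16.25, 'q': [-0.7363, 0.5114, 1.602, 0.0001, 1.0268, -2.4777], 'position': [0.4928, -0.2968, 0.3637], 'tool_rot': [-0.0852, 0.9964, -0.0005, 0.0005], 'ft_force': [-0.5975, 0.1453, -2.5196], 'grip_width': 0.0324, 'grip_force': 34.9885}
```

View pics/lift.png

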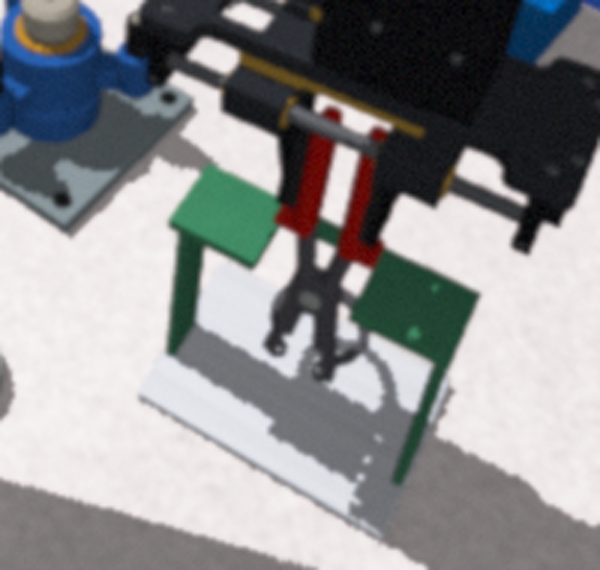

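The pliers have lifted with the gripper: the circlip is spread on the tips at (277,345) and (322,370), and the guard is clear of the shelf. I'll draw them straight to the front.

Call:
step_arm(rows=[[-0.0098,-0.0017,0,0,0,0],[-0.0148,-0.0026,0,0,0,0],[-0.0148,-0.0026,0,0,0,0],[-0.0148,-0.0026,0,0,0,0],[-0.0148,-0.0026,0,0,0,0],[-0.0148,-0.0026,0,0,0,0],[-0.0148,-0.0026,0,0,0,0],[-0.0098,-0.0017,0,0,0,0],[0,0,0,0,0,0]])

```text
time: 17.42
position: [0.3836, -0.3159, 0.3631]
tool_rot: [-0.085, 0.996, 0.0, 0.0]
ft_force: [0.4, 0.4, -3.0]
grip_width: 0.0324
grip_force: 35.0
```

Call:
step_arm(rows=[[0,0,0.02,0,0,0],[0,0,0.03,0,0,0],[0,0,0.04,0,0,0],[0.005,0.01,0.037,0,0,0],[0.014,0.025,0,0,0,0],[0.019,0.033,0,0,0,0],[0.022,0.038,0,0,0,0],[0.024,0.042,0,0,0,0],[0.024,0.042,0,0,0,0],[0.021,0.038,0,0,0,0],[0.016,0.026,0,0,0,0],[0.008,0.014,0,0,0,0]])

```text
time: 18.92
position: [0.538, -0.046, 0.4899]
tool_rot: [-0.086, 0.996, 0.0, 0.0]
ft_force: [-0.6, 0.2, -3.0]
grip_width: 0.0328
grip_force: 35.0
```

Call:
step_arm(rows=[[0,0,-0.02,0,0,0],[0,0,0,0,0,0],[0,0,0,0,0,0]])

```text
time: 19.3
position: [0.5373, -0.0482, 0.4704]
tool_rot: [-0.085, 0.996, -0.0, 0.0]
ft_force: [0.2, -0.3, -3.1]
grip_width: 0.0325
grip_force: 35.0
```

Run:
```python
from h import *
st()
cs=[]
for n in('wrist','side','top'):
    c=snap(n); W=cloud(c); cs.append(c['pixels'])
    for l in('circlip','pliers'):
        for r in cut_out(l,n)[:2]:
            p=W[r['region']]; p=p[~np.isnan(p[:,0])]
            if len(p): print(n,l,round(r['confidence'],2),np.round(r['extent']),np.percentile(p,3,0).round(4),np.percentile(p,97,0).round(4))
    k=box(W,.563,-.0427,.06,.130,.160); 
    if k.sum()>5: rep(W,k,n+' clip-height pts'); print(cv2.minEnclosingCircle((W[k][:,:2]*1e3).astype(np.float32)))
    k=box(W,.563,-.0427,.03,.113,.122)
    if k.sum()>5: rep(W,k,n+' shaft')
w=cv2.resize(cs[0][140:340,160:400],(480,400)); s=cv2.resize(cs[1][150:350,220:380],(320,400)); cv2.imwrite('pics/over.png',np.hstack([w,s]))
```

```text
{'time': 19.3, 'q': [-0.2967, 0.3374, 1.5649, -0.0002, 1.2389, -2.0373], 'position': [0.5373, -0.0482, 0.4704], 'tool_rot': [-0.0848, 0.9964, -0.0002, 0.0001], 'ft_force': [0.1553, -0.257, -3.1223], 'grip_width': 0.0325, 'grip_force': 34.9885}
wrist circlip 0.64 [284. 225.  70.  69.] [ 0.5325 -0.0703  0.1536] [ 0.5926 -0.0179  0.1593]
wrist pliers 0.88 [312. 266.  54. 158.] [ 0.5265 -0.0441  0.1742] [ 0.5382 -0.0286  0.3467]
wrist pliers 0.58 [282. 267. 104. 159.] [ 0.5269 -0.066   0.1773] [ 0.5408 -0.032   0.3466]
wrist clip-height pts 689 mid [ 0.5617 -0.0441  0.1566] med [ 0.5624 -0.0402  0.1576] span [0.064  0.0537 0.0062]
((560.067138671875, -44.43369674682617), 34.71780014038086)
wrist shaft 192 mid [ 0.5503 -0.0442  0.1163] med [ 0.549  -0.0458  0.1169] span [0.0121 0.0201 0.0057]
side circlip 0.46 [286. 216.  35.  22.] [ 0.5326 -0.0701  0.154 ] [ 0.5939 -0.0257  0.1601]
side pliers 0.63 [277. 178.  29.  92.] [ 0.528  -0.0672  0.0468] [0.7705 0.1792 0.3396]
side pliers 0.58 [273. 174.  12.  94.] [ 0.5276 -0.0448  0.1626] [ 0.545  -0.0254  0.3446]
side clip-height pts 160 mid [ 0.5626 -0.0451  0.1568] med [ 0.5704 -0.0535  0.158 ] span [0.063  0.0517 0.006 ]
((561.94580078125, -44.111019134521484), 33.56133270263672)
side shaft 190 mid [ 0.562  -0.0428  0.1166] med [ 0.5593 -0.046   0.1175] span [0.0353 0.0361 0.007 ]
```

View pics/over.png

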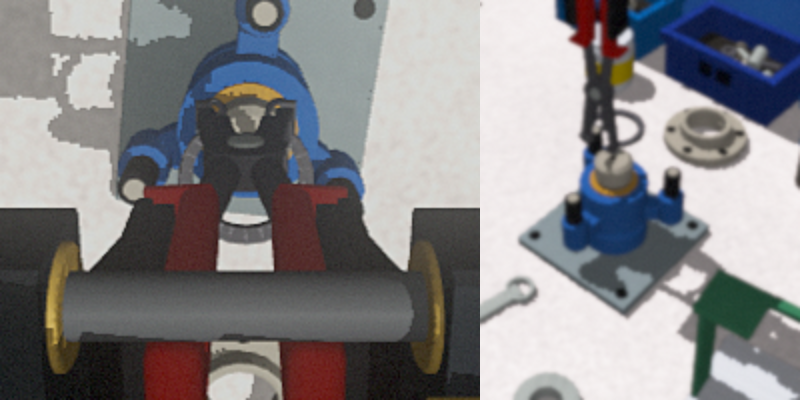

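The left half shows the spread circlip ring at about (245,170), with the shaft end seen through the pliers at (245,125). The right half (side camera) shows the ring hanging level above the shaft at (625,127). I'll fit the ring and the shaft precisely.

```bash
cat > ring.py <<'E'
from h import *
from scipy.optimize import least_squares
def go(z0,z1,sc=(.562,-.044)):
    e=np.array([np.cos(.171),np.sin(.171)]); out=[]
    for n in('wrist','side'):
        W=cloud(snap(n)); k=box(W,*sc,.045,z0,z1); P=W[k]; P=P[(P[:,:2]-sc)@e>-.012]
        q=P[:,:2]
        f=least_squares(lambda a:np.hypot(q[:,0]-a[0],q[:,1]-a[1])-a[2],[*sc,.026],loss='soft_l1',f_scale=.002)
        A=np.c_[P[:,:2]-sc,np.ones(len(P))]; g=np.linalg.lstsq(A,P[:,2],rcond=None)[0]
        d=np.hypot(*(q-f.x[:2]).T); print(n,len(P),'ring',f.x.round(4),'r',np.percentile(d,[2,98]).round(4),'z/slopes',g.round(4)); out.append(f.x[:2])
    return out
E
python3 - <<'E'
from ring import *
go(.150,.162); st()
for n in('side','top'):
    W=cloud(snap(n)); k=box(W,.563,-.0427,.03,.1165,.122); q=W[k][:,:2]
    rep(W,k,n+' shaft'); print(cv2.minEnclosingCircle((q*1e3).astype(np.float32)))
E
```

```text
wrist 560 ring [ 0.5648 -0.0431  0.025 ] r [0.0218 0.0291] z/slopes [-0.0344 -0.0045  0.1576]
side 118 ring [ 0.5658 -0.044   0.0245] r [0.0209 0.0303] z/slopes [-0.0058 -0.0124  0.1569]
{'time': 19.85, 'q': [-0.2959, 0.3375, 1.5656, 0.0, 1.2384, -2.0372], 'position': [0.5372, -0.0477, 0.4701], 'tool_rot': [-0.0851, 0.9964, -0.0, 0.0], 'ft_force': [-0.0468, 0.5796, -2.8634], 'grip_width': 0.0326, 'grip_force': 34.9885}
side shaft 134 mid [ 0.5623 -0.0436  0.1183] med [ 0.5608 -0.0449  0.1182] span [0.0326 0.0317 0.0036]
((562.5572509765625, -43.90874481201172), 17.740402221679688)Traceback (most recent call last):
  File "<stdin>", line 5, in <module>
  File "h.py", line 21, in rep
    p=W[m]; lo,hi=np.percentile(p,[1,99],axis=0); print(t,len(p),'mid',((lo+hi)/2).round(4),'med',np.median(p,0).round(4),'span',(hi-lo).round(4))
                  ~~~~~~~~~~~~~^^^^^^^^^^^^^^^^^
    return _quantile_unchecked(
        a, q, axis, out, overwrite_input, method, keepdims, weights)
    return _ureduce(a,
                    func=_quantile_ureduce_func,
    ...<5 lines>...
                    overwrite_input=overwrite_input,
                    method=method)
    r = func(a, **kwargs)
    result = _quantile(arr,
                       quantiles=q,
    ...<2 lines>...
                       out=out,
                       weights=wgt)
    slices_having_nans = np.isnan(arr[-1, ...])
                                  ~~~^^^^^^^^^
IndexError: index -1 is out of bounds for axis 0 with size 0
```

Call:
step_arm(rows=[[-0.0017,0.0004,-0.008,0,0,0],[0,0,-0.01,0,0,0],[0,0,-0.01,0,0,0],[0,0,-0.005,0,0,0],[0,0,0,0,0,0]])

```text
time: 20.58
position: [0.5355, -0.0473, 0.4364]
tool_rot: [-0.085, 0.996, 0.0, -0.001]
ft_force: [0.5, 0.1, -2.2]
grip_width: 0.0331
grip_force: 35.0
```

Run:
```python
from ring import *
st(); go(.121,.130)
W=cloud(snap('side')); k=box(W,.563,-.0427,.0195,.1155,.1205); rep(W,k,'shaft'); print(cv2.minEnclosingCircle((W[k][:,:2]*1e3).astype(np.float32)))
```

```text
{'time': 20.575, 'q': [-0.2961, 0.372, 1.6138, -0.0, 1.1572, -2.0375], 'position': [0.5355, -0.0473, 0.4364], 'tool_rot': [-0.0852, 0.9964, 0.0002, -0.0006], 'ft_force': [0.5165, 0.0816, -2.1519], 'grip_width': 0.0331, 'grip_force': 34.9885}
wrist 496 ring [ 0.5628 -0.0423  0.0251] r [0.0216 0.0289] z/slopes [-0.0267 -0.0025  0.1237]
side 108 ring [ 0.5642 -0.043   0.0247] r [0.0206 0.029 ] z/slopes [ 0.0099 -0.015   0.1237]
shaft 89 mid [ 0.5626 -0.0415  0.1179] med [ 0.567  -0.0437  0.1181] span [0.0342 0.0325 0.0042]
((563.23583984375, -42.373870849609375), 18.066509246826172)
```

Call:
step_arm(rows=[[-0.0003,0,-0.004,0,0,0],[0,0,-0.004,0,0,0],[0,0,-0.004,0,0,0],[0,0,0,0,0,0]])

```text
time: 21.22
position: [0.5351, -0.0473, 0.4245]
tool_rot: [-0.085, 0.996, 0.0, -0.001]
ft_force: [-0.3, -0.1, -3.1]
grip_width: 0.0327
grip_force: 35.0
```

Call:
step_arm(rows=[[0,0,-0.004,0,0,0],[0,0,-0.004,0,0,0],[0,0,-0.004,0,0,0],[0,0,-0.003,0,0,0],[0,0,0,0,0,0]])

```text
time: 21.85
position: [0.5351, -0.0473, 0.4097]
tool_rot: [-0.085, 0.996, 0.0, -0.0]
ft_force: [0.2, 0.5, -2.7]
grip_width: 0.0325
grip_force: 35.0
```

Call:
step_arm(rows=[[0,0,-0.001,0,0,0],[0,0,-0.001,0,0,0],[0,0,0,0,0,0]])

```text
time: 22.22
position: [0.5352, -0.0473, 0.408]
tool_rot: [-0.085, 0.996, 0.0, -0.0]
ft_force: [0.6, -0.3, -3.9]
grip_width: 0.0327
grip_force: 35.0
```

Run:
```python
from ring import *
st(); go(.0905,.101)
```

```text
{'time': 22.225, 'q': [-0.2962, 0.4057, 1.6489, -0.0, 1.0871, -2.0376], 'position': [0.5352, -0.0473, 0.408], 'tool_rot': [-0.0852, 0.9964, 0.0, -0.0], 'ft_force': [0.6366, -0.3228, -3.8969], 'grip_width': 0.0327, 'grip_force': 34.9885}
wrist 292 ring [ 0.5659 -0.042   0.0257] r [0.0207 0.0288] z/slopes [-0.0262 -0.0065  0.0953]
side 83 ring [ 0.5667 -0.0427  0.0226] r [0.0166 0.0277] z/slopes [ 0.0004 -0.035   0.0946]
```

Call:
step_arm(rows=[[0,0,-0.0005,0,0,0],[0,0,-0.0005,0,0,0],[0,0,0,0,0,0]])

```text
time: 22.7
position: [0.5352, -0.0473, 0.407]
tool_rot: [-0.085, 0.996, 0.0, -0.0]
ft_force: [1.4, 0.3, -2.4]
grip_width: 0.0325
grip_force: 35.0
```

Call:
step_arm(rows=[[0,0,-0.0005,0,0,0],[0,0,-0.0005,0,0,0],[0,0,0,0,0,0]])

```text
time: 23.08
position: [0.5352, -0.0473, 0.406]
tool_rot: [-0.085, 0.996, -0.0, -0.0]
ft_force: [0.4, 0.0, -3.9]
grip_width: 0.0327
grip_force: 35.0
```

Call:
step_arm(rows=[[0,0,-0.0005,0,0,0],[0,0,-0.0005,0,0,0],[0,0,0,0,0,0]])

```text
time: 23.45
position: [0.5352, -0.0473, 0.4054]
tool_rot: [-0.085, 0.996, -0.0, 0.0]
ft_force: [-0.4, 0.6, 0.5]
grip_width: 0.0329
grip_force: 35.0
```

Call:
step_arm(rows=[[0,0,-0.0005,0,0,0],[0,0,0,0,0,0],[0,0,0,0,0,0]])

```text
time: 23.82
position: [0.5353, -0.0473, 0.4052]
tool_rot: [-0.085, 0.996, -0.0, 0.0]
ft_force: [-1.7, 0.3, 4.9]
grip_width: 0.0325
grip_force: 35.0
```

Run:
```python
from ring import *
st(); go(.0915,.099)
for n in('side','wrist','top'):
    W=cloud(snap(n)); k=box(W,.502,-.0455,.016,.1045,.112)
    if k.sum()>5: rep(W,k,n+' pin')
    if n=='wrist': print([(l,r['confidence'],np.round(r['extent']).tolist()) for l in('circlip',) for r in cut_out(l,n)[:1]])
    if n=='side': cv2.imwrite('pics/end.png',0) if 0 else None; k=box(W,.563,-.043,.036,.0925,.1); rep(W,k,'side ring all')
```

```text
{'time': 23.825, 'q': [-0.2963, 0.4092, 1.6522, -0.0, 1.0795, -2.0376], 'position': [0.5353, -0.0473, 0.4052], 'tool_rot': [-0.0852, 0.9964, -0.0001, 0.0003], 'ft_force': [-1.6966, 0.3178, 4.9002], 'grip_width': 0.0325, 'grip_force': 35.004}
wrist 273 ring [ 0.5656 -0.0421  0.0258] r [0.0224 0.0289] z/slopes [0.0239 0.0094 0.0941]
side 66 ring [ 0.5666 -0.0425  0.023 ] r [0.0175 0.0281] z/slopes [-0.0135 -0.0007  0.0949]
side pin 58 mid [ 0.5022 -0.0461  0.1075] med [ 0.5015 -0.0465  0.1081] span [0.018  0.0156 0.0058]
side ring all 109 mid [ 0.5599 -0.0489  0.096 ] med [ 0.5555 -0.0604  0.0948] span [0.0616 0.0418 0.007 ]
wrist pin 439 mid [ 0.5019 -0.0455  0.1078] med [ 0.5017 -0.0455  0.108 ] span [0.0164 0.0164 0.0039]
[('circlip', 0.86, [285.0, 227.0, 68.0, 72.0])]
top pin 7 mid [ 0.4968 -0.0506  0.1077] med [ 0.4991 -0.0493  0.1077] span [0.0048 0.0072 0.0061]
```

The circlip's top is at about 0.094, which puts its underside on the washer. It lies flat and the contact force is about 8 N. The pin top is still at 0.108, so I'm handing in.

```bash
python3 -c "
from rig import hand_in; print(hand_in())"
```

```text
the job is handed in; nothing more can be done
None
```

I handed the job in at about 24 s. The pin was seated in the hub and let go, and the spread circlip was held flat on the washer with the pliers gripped at 35 N. The hand-in gave no verdict, so this rests on my last measurements.

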